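# Start a board test: shut the fixture lid, latch enable, press start

### The arm

A 6-joint arm with a two-finger parallel gripper is mounted at the origin on the work surface. World frame = base frame: x ahead of the robot, y to its left, z up, the work surface at z = 0. Lengths are in m, angles in degrees, forces in N, time in s.
With the tool pointing down it reaches from about 0.4 to 0.825 m from the base axis. Payload 7 kg.
Tool frame: the origin (TCP) lies at the very end of the fingers, on their centre line; the grasp point (between the pads) lies 19 mm behind it; z points along the fingers, y is the direction in which the jaws open and shut (so a half turn about z gives the same grasp; the last joint's range is limited). The gripper opens to 88 mm and grips with 3 to 60 N. Pads are 19 mm wide; open, the fingers measure 130 mm over their backs; the gripper's body (78 mm by 193 mm) begins 47 mm behind the grasp point.
Start: joints at [-52.248, 20.546, 0.682, 0, -70.136, -16.507], TCP at [0.245, -0.629, 0.227] pointing down, gripper open.
Joint ranges: [-176.03, 176.03], [-82.01, 121.73], [-58.28, 71.71], [-173.87, 95.51], [-174.79, -0.11], [-173.66, 173.66]. Speed limits (degrees/s): [136.94, 136.94, 172.46, 180, 180, 180].

### API

Orientations are given as [roll, pitch, yaw] about the fixed x, y, z axes, in that order (R = Rz(yaw) Ry(pitch) Rx(roll)).
In Python, from plant import telemetry, snapshot, calibration, workorder gives the robot as it stands. The module is installed in compiled form; this text tells all that it offers.
- The arm moves only by the tool step_arm, never from a script. Its argument "plan" is text: rows parted by semicolons, each of 7 numbers parted by spaces: the finger opening in cm, from 0 to 8.76, then the shift along the tool's x, y, z in cm, then the turn, a rotation vector about the tool's x, y, z in degrees. A call has 1 to 12 rows; each row shifts and turns the commanded pose from where the row before left it, along the tool's axes as they then stand; what a row does not reach is not made up. A row lasts 1/12 s, in which the tool goes at most 41.7 mm and 7.16 degrees, less where a joint would pass 70% of its speed; a pose out of reach is approached as far as the arm can. A call with a gripper value outside its range is refused whole. The fingers move at their own pace and stop on an object; the grip force is fixed at half the most. Time passes only in rows, so rows that do not move let the fingers close. It gives the time, the measured TCP pose, the force and the opening at its end, in the units of the state.
- telemetry.get_obs(): the state, without advancing time (a new reading comes with each control period).
- snapshot(name): name is "side" or "top" or "wrist"; returns the picture (480x640x3 uint8, blue, green, red); there is no depth.
- calibration(name): a dict with "K" (3x3 intrinsics, pixels), "camera_from_world" (4x4, takes a point from world to camera coordinates). Camera axes: x right, y up, looking along -z (the intrinsics and any distortion apply to the point x, -y, -z); pixel columns grow to the right and rows downward; lengths in m; the calibration is good to about 2 mm. A picture is of the moment at which its call begins: read the wrist's pose just before it. calibration takes no time and is no camera call; for the wrist camera it gives the pose at the moment of the call.
- workorder.close_job(): hands the job in, once; it reports no verdict.
The state is a dict: "clock": time; "joint_pos": joint angles; "qvel": joint speeds; "tau": joint torques, N m; "tool_pos": TCP position; "orientation": TCP orientation; "force": force on the tool from outside, world axes, zero at the start; "moment": the same for the moment, N m; "opening": finger opening in m.
Only numpy, scipy, OpenCV 4.12 (cv2) and the standard library are available. Lean on these libraries where they do the work, as an engineer would, in place of code of your own. Each camera call takes 0.05 s, during which the arm holds its last target.

### The job

A circuit board lies ready in the test fixture. With the fingers closed, push the fixture's lid down by its orange pad until it is fully shut; then press the blue enable button on the control box all the way in, so that it stays in, and only after that press the green start button fully in for a moment and let it come back up. Never lift the lid, do not press the red stop button, do not lift, tip or shove the control box, and leave everything else on the bench where it lies.

Things in the scene. Friction and masses are not known exactly. Their poses are not given: they have to be found in the camera images.
- fixture: board test fixture fixed to the bench: dark box 250 mm (its x) x 220 mm (its y) with an aluminium top 82 mm high, board nest on top and a hinged frame lid with a clear window. Origin under its centre; the hinge is on its +x side, the lid's free edge and pad on its -x side, towards the robot
- lid_hinge (a point): middle of the lid's hinge line, 105 mm above the bench; the hinge runs along the fixture's y
- lid_pad (a point): centre of the top face of the orange push pad (26 x 70 mm) on the lid's front rail (32 mm deep, 187 mm wide, dark). It lies 209 mm from the hinge line along the lid and 9 mm above the lid's mid-plane; with the lid shut it is 114 mm above the bench, level. Axes: those of the lid (x from the free edge towards the hinge, z out of the lid's upper face)
- lid (a joint): lid angle in rad: 0 fully shut, against its stop; at the start 0.35 to 0.7, the free edge raised. A stiff friction hinge: the lid stays wherever it is left, has no spring, and needs about 1.5 to 3 N down on the pad to move
- control_box: loose cordless control box, 0.9 kg (may vary), grey with a yellow top, 204 mm (its x) x 84 mm (its y), top face 60 mm high; rubber feet. Origin under its centre. It stands on the left or the right of the fixture. Along its x, from the end nearer the robot: blue button at -60 mm, green at -2 mm, red mushroom at +62 mm; a stub aerial at the +x end, up to 75 mm high
- enable_top (a point): blue enable button: 27 mm round flat cap, centre of its top face (moves with the cap). Untouched, it stands 74 mm above the bench; its travel is 6 mm straight down
- enable_button (a joint): how far the blue button is in, m: 0 out, 0.006 fully in. It moves stiffly at about 3 to 4 N and stays in where it is left
- start_top (a point): green start button: 27 mm round flat cap, centre of its top face (moves with the cap). Untouched, it stands 74 mm above the bench; its travel is 6 mm straight down
- start_button (a joint): how far the green button is in, m: 0 out, 0.006 fully in. Spring return: 1.2 N to begin, about 5 N fully in
- stop_top (a point): red mushroom stop button, 40 mm wide, centre of its top, 89 mm above the bench; not to be pressed
- stop_button (a joint): how far the red button is in, m: 0 out, 0.006 fully in (spring, 4 N to begin)
- parts_bin: loose open blue plastic parts bin, 160 x 110 mm, 65 mm high, with screws in it; origin under its centre. Leave alone
- screwdriver: loose screwdriver with red handle lying flat, 190 mm long; origin under its middle. Leave alone
- cutters: loose side cutters with blue handles lying flat, about 125 mm long, 14 mm high; origin under them near the pivot. Leave alone
- spare_board: loose green circuit board on four brass stand-offs, 85 x 120 mm, about 15 mm high; origin under its centre. Leave alone
- flux_bottle: loose white bottle with red cap, 44 mm wide, 105 mm high, upright; origin under its centre. Leave alone
- solder_reel: loose reel of solder standing on its flange, 64 mm wide, 40 mm high; origin under its centre. Leave alone

How it is judged:
By the outcome, as a careful person would: the job done as asked, in the order asked, and still so for the second after the job is handed in, with the robot touching nothing.
It also fails if it takes over 48 s, if anything falls off the work surface, if the arm or the gripper's body presses on something with over 40 N, if the wrist force passes 120 N, or if a joint passes its speed limit or range.

## Working session

There is one attempt and no reset: what is moved stays moved. The work goes in short steps, Python scripts to look and compute and a tool call to move; the robot and the scene stay as the last step left them, time stands still between calls to the robot, and variables do not carry over. Pictures are saved under pics/ and viewed, and the job is handed in when it is done.

Besides the shell and the picture viewer there is one more tool, called in YAML: its name, and indented under it one key for each argument. step_arm: Moves the arm, as the interface text tells. Its arguments: {"type":"object","properties":{"plan":{"type":"string"}},"required":["plan"]}

```bash
mkdir -p pics; python3 - <<'E'
from plant import telemetry, snapshot, calibration
import cv2, numpy as np
print(telemetry.get_obs())
for n in ("side","top","wrist"):
    c=calibration(n); print(n,{k:np.round(v,4).tolist() if not isinstance(v,str) else v for k,v in c.items()})
    cv2.imwrite(f"pics/{n}0.png",snapshot(n))
E
```

```text
{'clock': 0.0, 'joint_pos': array([-5.22486329e+01,  2.05892328e+01,  6.35913418e-01, -2.09299162e-02,
       -7.01351085e+01, -1.65053127e+01]), 'qvel': array([-0.06670182,  0.0243528 , -0.01025493, -0.00417525, -0.04406071,
       -0.04139642]), 'tau': array([-3.02228966e-05, -5.82711232e+01,  2.93046767e+01,  6.99704379e+00,
        6.85980282e-03, -1.22556180e-04]), 'tool_pos': array([ 0.24439984, -0.62869687,  0.22566124]), 'orientation': array([ 1.79909625e+02, -6.26024195e-03, -1.58761068e+02]), 'force': array([-0.16740431,  0.66304889, -0.13200905]), 'moment': array([ 0.02042865, -0.02960831,  0.04445697]), 'opening': 0.0879004759979596}
side {'K': [[568.5695, 0.0, 327.4535], [0.0, 568.5695, 235.1712], [0.0, 0.0, 1.0]], 'camera_from_world': [[-0.8903, -0.4553, 0.0103, 0.4854], [0.3503, -0.6701, 0.6545, -0.2777], [-0.2911, 0.5863, 0.756, -1.5006], [0.0, 0.0, 0.0, 1.0]]}
top {'K': [[526.1751, 0.0, 329.102], [0.0, 526.1751, 238.1223], [0.0, 0.0, 1.0]], 'camera_from_world': [[-0.0012, -0.9998, -0.0183, 0.0015], [0.9974, -0.0025, 0.0722, -0.5827], [-0.0722, -0.0182, 0.9972, -1.2774], [0.0, 0.0, 0.0, 1.0]]}
wrist {'K': [[360.2268, 0.0, 321.9393], [0.0, 360.2268, 237.8349], [0.0, 0.0, 1.0]], 'camera_from_world': [[-0.3616, 0.9323, 0.0011, 0.6739], [-0.9009, -0.3492, -0.2577, 0.0319], [-0.2399, -0.0942, 0.9662, -0.3896], [0.0, 0.0, 0.0, 1.0]]}
```

View pics/top0.png

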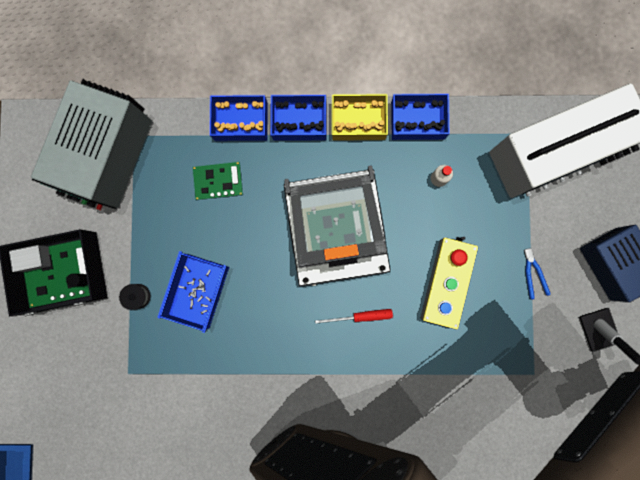

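View pics/side0.png

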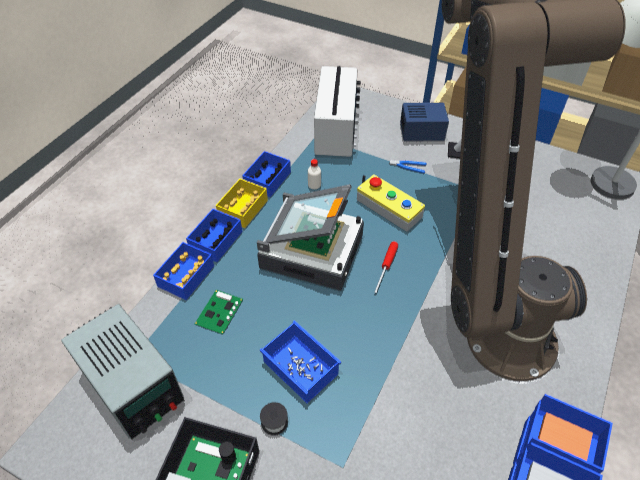

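The top view shows the fixture with its raised lid, orange pad at (341,253). The control box is on the right (−y), with blue at (446,308), green at (452,284) and red at (458,257). In the side view the pad is at (336,206). Next I'll measure these.

```bash
cat > h.py <<'E'
import cv2, numpy as np
from plant import calibration
def P(name):
    c=calibration(name);K=np.array(c["K"]);T=np.array(c["camera_from_world"])
    return K@np.diag([1,-1,-1])@T[:3]
def ray_z(name,uv,z):
    M=P(name);A=M[:,:2];b=M[:,2]*z+M[:,3];u,v=uv
    L=np.array([A[0]-u*A[2],A[1]-v*A[2]]);r=-np.array([b[0]-u*b[2],b[1]-v*b[2]])
    return np.linalg.solve(L,r)
def tri(a,b,na="top",nb="side"):
    X=cv2.triangulatePoints(P(na),P(nb),np.array(a,float).reshape(2,1),np.array(b,float).reshape(2,1));return (X[:3]/X[3]).ravel()
def proj(name,X):
    p=P(name)@np.append(X,1);return p[:2]/p[2]
def blob(img,lo,hi,box):
    x0,y0,x1,y1=box;h=cv2.cvtColor(img[y0:y1,x0:x1],cv2.COLOR_BGR2HSV)
    m=cv2.inRange(h,np.array(lo),np.array(hi));n,l,s,c=cv2.connectedComponentsWithStats(m)
    i=1+np.argmax(s[1:,4]);r=cv2.minAreaRect(np.argwhere(l==i)[:,::-1].astype(np.float32))
    return c[i]+[x0,y0],s[i,4],cv2.boxPoints(r)+[x0,y0]
E
python3 - <<'E'
from h import *
t=cv2.imread("pics/top0.png");s=cv2.imread("pics/side0.png")
C=dict(blue=((100,120,60),(125,255,255),(430,295,465,320),(398,195,415,212)),
green=((50,80,60),(90,255,255),(435,272,465,296),(383,187,400,202)),
red=((0,150,80),(6,255,255),(440,240,475,270),(366,174,386,192)),
orange=((7,180,80),(18,255,255),(315,240,370,266),(322,185,355,225)))
R={}
for k,(lo,hi,bt,bs) in C.items():
    a=blob(t,lo,hi,bt);b=blob(s,lo,hi,bs)
    print(k,a[0].round(1),a[1],b[0].round(1),b[1],"tri",tri(a[0],b[0]).round(4))
    z={'blue':.074,'green':.074,'red':.085}.get(k)
    if z: print("   top",ray_z("top",a[0],z).round(4),"side",ray_z("side",b[0],z).round(4))
    else: print(a[2].round(1).tolist(),b[2].round(1).tolist())
for n,i,b in(("t",t,(270,150,500,340)),("s",s,(240,150,440,300))):
    cv2.imwrite(f"pics/z{n}.png",cv2.resize(i[b[1]:b[3],b[0]:b[2]],(0,0),fx=3.4,fy=3.1,interpolation=2))
E
```

```text
blue [445.1 307.6] 93 [406.3 203.1] 48 tri [ 0.4157 -0.2712  0.0731]
   top [ 0.4155 -0.2711] side [ 0.4157 -0.2702]
green [451.1 283.5] 95 [391.1 194. ] 49 tri [ 0.4719 -0.2864  0.0725]
   top [ 0.4715 -0.2863] side [ 0.4718 -0.2848]
red [458.6 257.2] 188 [375.2 181.5] 84 tri [ 0.5334 -0.3023  0.0843]
   top [ 0.5327 -0.3025] side [ 0.5337 -0.3014]
orange [340.7 251.8] 346 [334.6 207.1] 119 tri [ 0.5401 -0.0272  0.2211]
[[323.4, 249.4], [356.6, 244.1], [358.2, 254.3], [325.0, 259.6]] [[326.9, 215.5], [335.9, 195.3], [342.3, 198.1], [333.3, 218.4]]
```

View pics/zt.png

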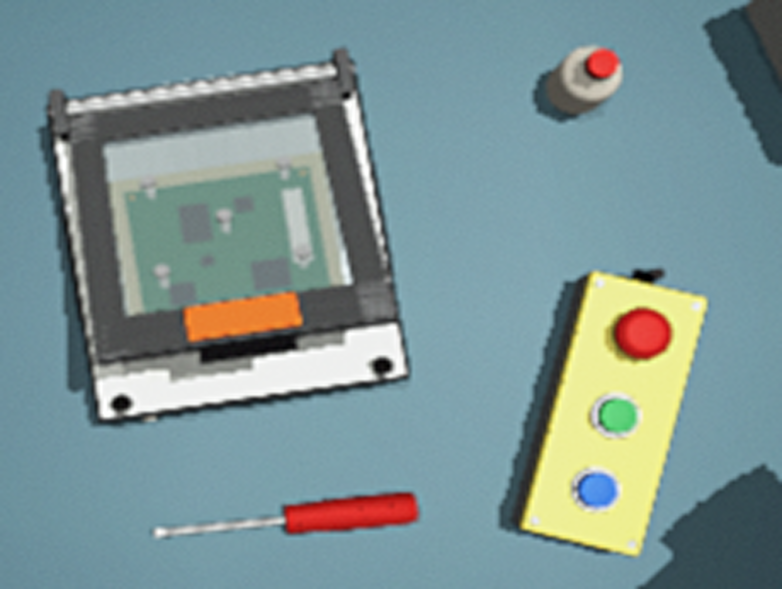

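View pics/zs.png

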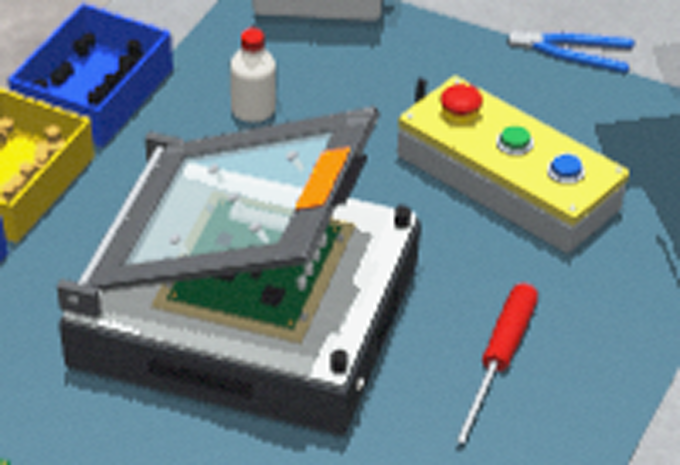

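```bash
cat >> h.py <<'E'
from scipy.spatial.transform import Rotation as Ro
from plant import telemetry
def go(target,yaw_y):
    """tool-axes shift (cm) and turn about tool z (deg) so that tool y points along yaw_y (mod 180)"""
    o=telemetry.get_obs();R=Ro.from_euler('xyz',o["orientation"],degrees=True).as_matrix()
    d=R.T@(np.array(target)-o["tool_pos"])*100
    a=np.degrees(np.arctan2(R[1,1],R[0,1]));t=(a-yaw_y+90)%180-90
    print("t",round(o["clock"],2),"pos",o["tool_pos"].round(4),"rpy",o["orientation"].round(2),"F",o["force"].round(2),"open",round(o["opening"],4))
    print("shift cm",d.round(2),"turn z",round(t,1));return d,t
E
python3 - <<'E'
from h import *
yaw=np.radians(9.1);xf=np.array([np.cos(yaw),np.sin(yaw),0]);yf=np.array([-xf[1],xf[0],0])
pad=np.array([.5401,-.0272,.2211])
s=np.sin(.545);c=np.cos(.545)
h=pad+xf*(.209*c-.009*s);h[2]=.105
print("hinge",h,proj("top",h),proj("side",h))
cen=lambda k:h-xf*k
for k in(.209,):print("shut pad",h-xf*k)
# fixture top corners relative: use hinge at unknown offset; print edge points
for sg in(1,-1):
  for a in (0,.225): print(sg,a,"lid/top edge",proj("top",h-xf*a+yf*sg*.11+[0,0,-.023]))
go([.545,-.0262,.27],99.1)
E
```

```text
hinge [7.11965141e-01 3.28335400e-04 1.05000000e-01] [328.42413423 180.11376166] [275.95782287 221.15452553]
shut pad [ 0.50559565 -0.0327267   0.105     ]
1 0 lid/top edge [282.82799221 189.3456164 ]
1 0.225 lid/top edge [297.52040438 283.35707615]
-1 0 lid/top edge [374.4542595  174.40780007]
-1 0.225 lid/top edge [390.40744939 268.32689197]
t 0.15 pos [ 0.2445 -0.6288  0.2259] rpy [ 179.93   -0.   -158.76] F [-0.56  0.26  0.94] open 0.0877
shift cm [-49.84  45.28  -4.36] turn z 12.1
```

Hinge predicted at pixel (328,180) against about (329,180) seen, so the yaw of 9.1° and lid angle of about 0.545 rad agree. Moving above the pad.

step_arm:
  plan: "0 0 0 -2.2 0 0 0; 0 0 0 -2.2 0 0 0; 0 -2.5 2.26 0 0 0 0; 0 -2.5 2.26 0 0 0 0; 0 -2.5 2.26 0 0 0 0; 0 -2.5 2.26 0 0 0 0; 0 -2.5 2.26 0 0 0 0; 0 -2.5 2.26 0 0 0 0; 0 -2.5 2.26 0 0 0 0; 0 -2.5 2.26 0 0 0 0; 0 -2.5 2.26 0 0 0 0; 0 -2.5 2.26 0 0 0 0"

```text
clock: 1.15
tool_pos: [0.3959, -0.3263, 0.2705]
orientation: [180.0, 0.0, -158.8]
force: [0.8, 0.2, -0.2]
opening: 0.0129
```

step_arm:
  plan: "0 -2.5 2.26 0 0 0 0; 0 -2.5 2.26 0 0 0 0; 0 -2.5 2.26 0 0 0 0; 0 -2.5 2.26 0 0 0 0; 0 -2.5 2.26 0 0 0 0; 0 -2.5 2.26 0 0 0 0; 0 -2.5 2.26 0 0 0 0; 0 -2.5 2.26 0 0 0 0; 0 -2.5 2.26 0 0 0 0; 0 -2.3 2.26 0 0 0 0; 0 0 0 0 0 0 6; 0 0 0 0 0 0 6"

```text
clock: 2.15
tool_pos: [0.5454, -0.0256, 0.2699]
orientation: [-180.0, -0.1, -170.9]
force: [-0.1, -1.0, -1.0]
opening: 0.0004
```

```bash
python3 - <<'E'
from h import *
from plant import snapshot
go([.545,-.0262,.27],99.1)
cv2.imwrite("pics/w1.png",snapshot("wrist"));s=snapshot("side");cv2.imwrite("pics/s1.png",cv2.resize(s[150:300,220:440],(0,0),fx=3.4,fy=3.4))
E
```

```text
t 2.15 pos [ 0.5454 -0.0256  0.2699] rpy [-1.8000e+02 -7.0000e-02 -1.7086e+02] F [-0.11 -1.03 -0.99] open 0.0004
shift cm [ 0.05 -0.06 -0.01] turn z 0.0
```

View pics/w1.png

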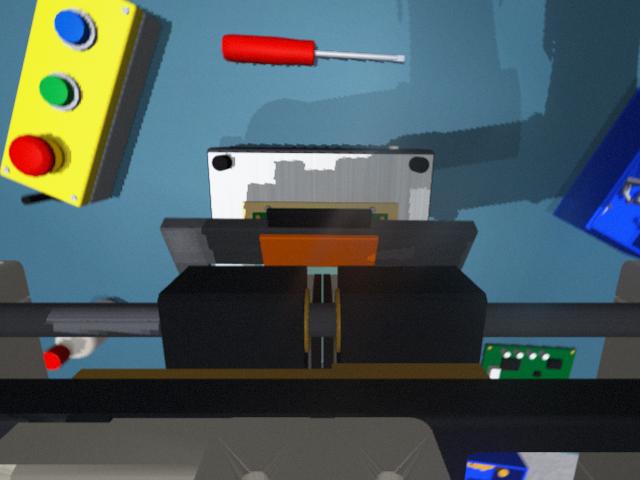

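View pics/s1.png

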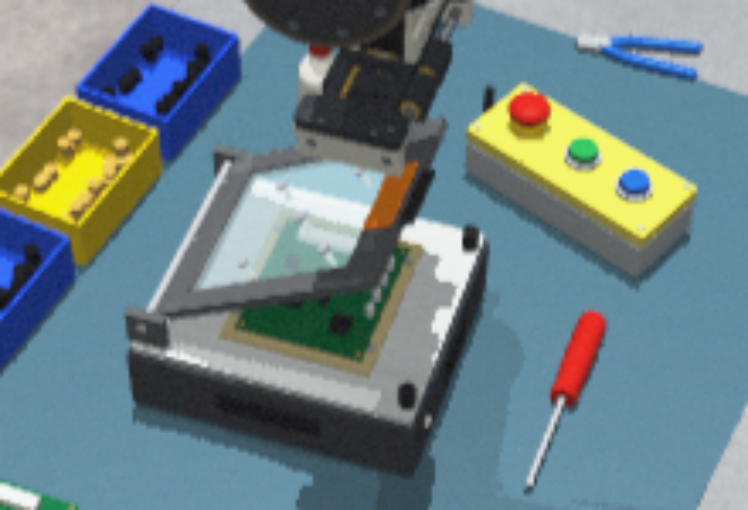

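Wrist view: the closed fingers are centred over the pad (pad at ~(320,250)), and the jaw axis is parallel to the front rail. Descending along the pad's arc.

step_arm:
  plan: "0 0 -0.05 1.5 0 0 0; 0 0 0 1.5 0 0 0; 0 0 0 1.2 0 0 0; 0 0.2 0 0.6 0 0 0; 0 0.4 0 0.8 0 0 0; 0 0.4 0 0.8 0 0 0; 0 0.4 0 0.9 0 0 0; 0 0.4 0 1.0 0 0 0; 0 0.35 0 1.0 0 0 0; 0 0.35 0 1.0 0 0 0; 0 0 0 0 0 0 0"

```text
clock: 3.17
tool_pos: [0.5183, -0.0321, 0.1651]
orientation: [180.0, -0.2, -170.8]
force: [-1.1, 0.0, -0.2]
opening: 0.0006
```

```bash
python3 - <<'E'
from h import *
from plant import snapshot
go([.5056,-.0327,.114],99.1)
s=snapshot("side");cv2.imwrite("pics/s2.png",cv2.resize(s[150:300,220:440],(0,0),fx=3.4,fy=3.4))
E
```

```text
t 3.17 pos [ 0.5183 -0.0321  0.1651] rpy [ 179.98   -0.19 -170.78] F [-1.06  0.03 -0.18] open 0.0006
shift cm [1.25 0.14 5.12] turn z 0.1
```

View pics/s2.png

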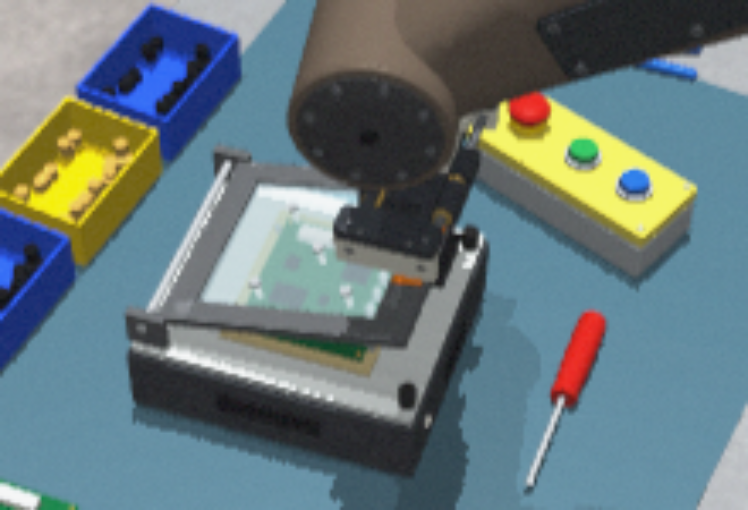

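The lid is following the fingers down; the pad is still under the tip. Continuing to shut.

step_arm:
  plan: "0 0.25 0.03 0.8 0 0 0; 0 0.25 0.03 0.8 0 0 0; 0 0.2 0.03 0.8 0 0 0; 0 0.2 0.03 0.8 0 0 0; 0 0.15 0 0.7 0 0 0; 0 0.1 0 0.5 0 0 0; 0 0.1 0 0.4 0 0 0; 0 0 0 0.3 0 0 0; 0 0 0 0.1 0 0 0; 0 0 0 0 0 0 0"

```text
clock: 4.05
tool_pos: [0.5075, -0.0328, 0.1152]
orientation: [-180.0, -0.1, -170.8]
force: [-0.1, -0.2, 0.3]
opening: 0.0003
```

step_arm:
  plan: "0 0 0 0.1 0 0 0; 0 0 0 0.1 0 0 0; 0 0 0 0 0 0 0"

```text
clock: 4.3
tool_pos: [0.5079, -0.0327, 0.1143]
orientation: [-180.0, 0.0, -170.7]
force: [-3.0, 0.1, 5.6]
opening: 0.0002
```

```bash
python3 - <<'E'
from h import *
go([.5056,-.0327,.114],99.1)
E
```

```text
t 4.3 pos [ 0.5079 -0.0327  0.1143] rpy [-1.7999e+02  2.0000e-02 -1.7074e+02] F [-3.02  0.08  5.62] open 0.0002
shift cm [0.23 0.04 0.03] turn z 0.2
```

step_arm:
  plan: "0 0 0 0.1 0 0 0; 0 0 0 0.1 0 0 0; 0 0 0 0 0 0 0"

```text
clock: 4.55
tool_pos: [0.508, -0.0327, 0.114]
orientation: [-180.0, 0.1, -170.7]
force: [-9.6, 2.6, 23.9]
opening: 0.0005
```

Hard stop at z = 0.114, 24 N: shut. Lifting straight off.

step_arm:
  plan: "0 0 0 -0.5 0 0 0; 0 0 0 -1.5 0 0 0; 0 0 0 -3 0 0 0; 0 0 0 -3 0 0 0; 0 0 0 0 0 0 0"

```text
clock: 4.97
tool_pos: [0.511, -0.0325, 0.1975]
orientation: [-180.0, 0.5, -170.7]
force: [0.5, -0.1, 0.5]
opening: 0.0007
```

```bash
python3 - <<'E'
from h import *
from plant import snapshot
go([.4157,-.2708,.13],75.1)
s=snapshot("side");cv2.imwrite("pics/s3.png",cv2.resize(s[150:300,220:440],(0,0),fx=3.4,fy=3.4))
cv2.imwrite("pics/w3.png",snapshot("wrist"))
E
```

```text
t 4.97 pos [ 0.511  -0.0325  0.1975] rpy [-179.96    0.51 -170.69] F [ 0.53 -0.15  0.46] open 0.0007
shift cm [ 13.32 -21.97   6.64] turn z 24.2
```

View pics/s3.png

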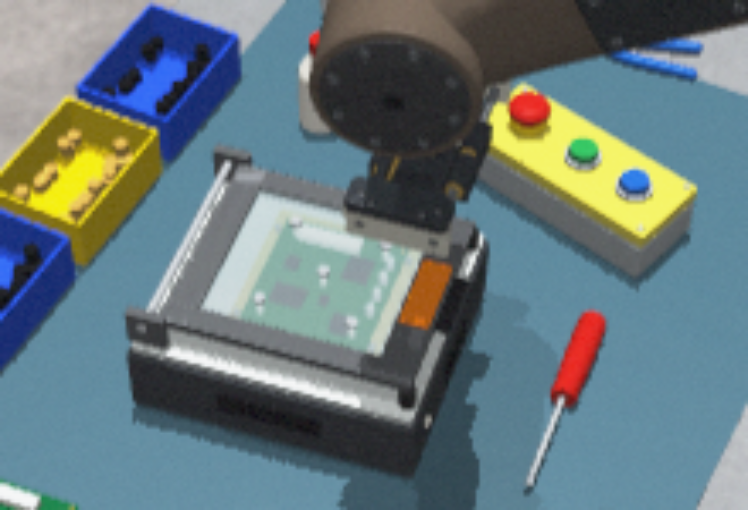

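The lid lies flat and level on the fixture, with the pad free. Moving above the blue button.

step_arm:
  plan: "0 1.65 -2.75 0 0 0 0; 0 1.65 -2.75 0 0 0 0; 0 1.65 -2.75 0 0 0 0; 0 1.65 -2.75 0 0 0 0; 0 1.65 -2.75 0 0 0 0; 0 1.65 -2.75 0 0 0 0; 0 1.65 -2.75 0 0 0 0; 0 1.65 -2.75 0 0 0 0; 0 0 0 0 0 0 6; 0 0 0 0 0 0 6; 0 0 0 0 0 0 6; 0 0 0 0 0 0 6"

```text
clock: 6.07
tool_pos: [0.4119, -0.2712, 0.1903]
orientation: [180.0, -0.1, 164.9]
force: [0.3, 1.5, -0.6]
opening: 0.0011
```

```bash
python3 - <<'E'
from h import *
from plant import snapshot
go([.4157,-.2708,.10],75.1)
i=snapshot("wrist");cv2.imwrite("pics/w4.png",i)
for n,X in dict(blue=[.4157,-.2708,.074],green=[.4719,-.2857,.074]).items(): print(n,proj("wrist",X))
t=snapshot("top");cv2.imwrite("pics/t4.png",t)
E
```

```text
t 6.07 pos [ 0.4119 -0.2712  0.1903] rpy [ 1.7999e+02 -1.2000e-01  1.6488e+02] F [ 0.32  1.51 -0.64] open 0.0011
shift cm [-0.37  0.13  9.02] turn z -0.2
blue [323.79311306 238.6387992 ]
green [324.57498488 306.27488761]
```

View pics/w4.png

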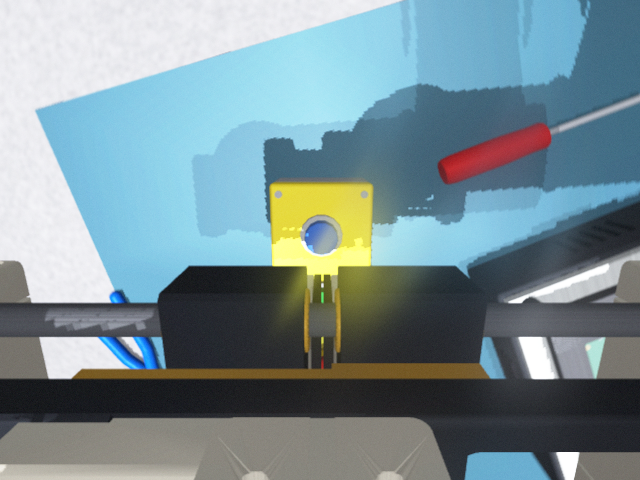

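Wrist view: blue cap at (321,237), within about 2 mm of the predicted (324,239); the box is square to the tool. Descending.

step_arm:
  plan: "0 -0.2 0.1 2 0 0 0; 0 -0.15 0 2 0 0 0; 0 0 0 2 0 0 0; 0 0 0 2 0 0 0; 0 0 0 1.5 0 0 0; 0 0 0 1 0 0 0; 0 0 0 0 0 0 0"

```text
clock: 6.75
tool_pos: [0.4149, -0.2704, 0.0842]
orientation: [180.0, -0.3, 165.4]
force: [0.1, -0.1, -0.5]
opening: 0.0009
```

```bash
python3 - <<'E'
from h import *
from plant import snapshot
go([.4157,-.2708,.074],75.1)
i=snapshot("side");cv2.imwrite("pics/s5.png",cv2.resize(i[120:270,320:520],(0,0),fx=3.8,fy=3.8))
E
```

```text
t 6.75 pos [ 0.4149 -0.2704  0.0842] rpy [179.99  -0.25 165.37] F [ 0.14 -0.15 -0.45] open 0.0009
shift cm [-0.09 -0.02  1.02] turn z 0.3
```

View pics/s5.png

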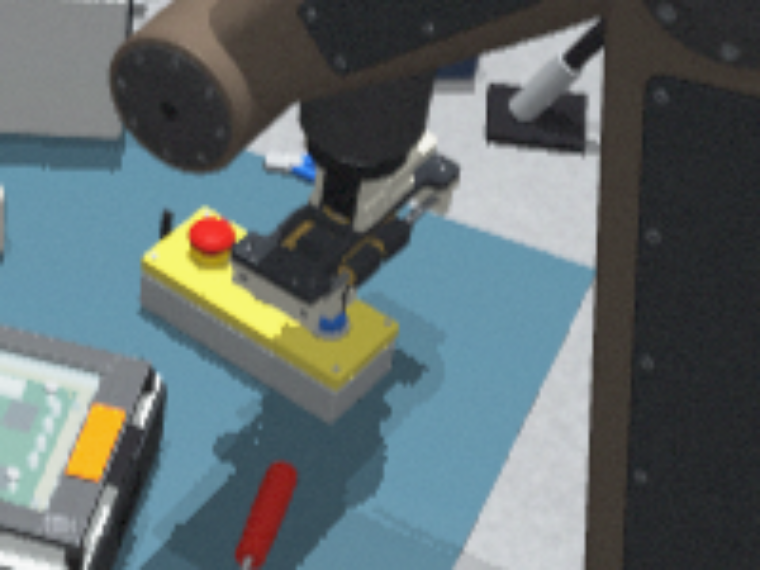

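The fingertip is 10 mm above the blue cap. Pressing in small steps.

step_arm:
  plan: "0 -0.05 0 0.5 0 0 0; 0 0 0 0.4 0 0 0; 0 0 0 0.2 0 0 0; 0 0 0 0.2 0 0 0; 0 0 0 0.1 0 0 0; 0 0 0 0 0 0 0"

```text
clock: 7.3
tool_pos: [0.4172, -0.2711, 0.0727]
orientation: [-180.0, 0.0, 165.3]
force: [0.7, -0.1, -0.1]
opening: 0.0003
```

step_arm:
  plan: "0 0 0 0.1 0 0 0; 0 0 0 0.1 0 0 0; 0 0 0 0 0 0 0"

```text
clock: 7.55
tool_pos: [0.4172, -0.2712, 0.0706]
orientation: [-180.0, 0.0, 165.3]
force: [-0.9, 0.3, 2.3]
opening: 0.0005
```

step_arm:
  plan: "0 0 0 0.1 0 0 0; 0 0 0 0.1 0 0 0; 0 0 0 0.1 0 0 0; 0 0 0 0 0 0 0"

```text
clock: 7.88
tool_pos: [0.4172, -0.2712, 0.0682]
orientation: [-180.0, 0.0, 165.3]
force: [-2.2, 2.3, 10.2]
opening: 0.0005
```

step_arm:
  plan: "0 0 0 0.05 0 0 0; 0 0 0 0.05 0 0 0; 0 0 0 0 0 0 0"

```text
clock: 8.13
tool_pos: [0.4173, -0.2712, 0.0681]
orientation: [-180.0, 0.0, 165.3]
force: [-4.7, 5.4, 19.6]
opening: 0.0005
```

Hard stop at z = 0.068 (6 mm in). Lifting off and looking.

step_arm:
  plan: "0 0 0 -0.3 0 0 0; 0 0 0 -0.7 0 0 0; 0 0 0 -2 0 0 0; 0 0 0 -2 0 0 0; 0 0 0 -3 0 0 0; 0 0 0 -3 0 0 0; 0 0 0 0 0 0 0"

```text
clock: 8.72
tool_pos: [0.4198, -0.2724, 0.1823]
orientation: [-179.9, 0.5, 165.3]
force: [1.1, 0.1, -0.5]
opening: 0.0008
```

```bash
python3 - <<'E'
from h import *
from plant import snapshot
go([.4719,-.2857,.084],75.1)
i=snapshot("side");cv2.imwrite("pics/s6f.png",i);cv2.imwrite("pics/s6.png",cv2.resize(i[150:270,320:480],(0,0),fx=4.5,fy=4.5))
cv2.imwrite("pics/w6.png",snapshot("wrist"))
for n,X in dict(blue=[.4157,-.2708,.068],green=[.4719,-.2857,.074]).items(): print(n,proj("wrist",X),proj("side",X))
E
```

```text
t 8.72 pos [ 0.4198 -0.2724  0.1823] rpy [-179.93    0.48  165.3 ] F [ 1.11  0.1  -0.51] open 0.0008
shift cm [-5.29  0.04  9.88] turn z 0.2
blue [322.09567816 233.3140399 ] [406.16302376 204.31329894]
green [322.03143343 306.17816249] [391.20277988 193.75801849]
```

View pics/s6.png

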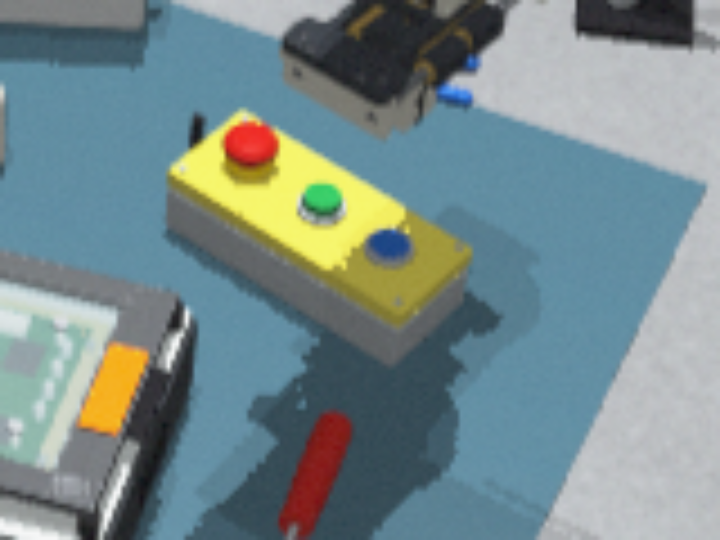

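View pics/w6.png

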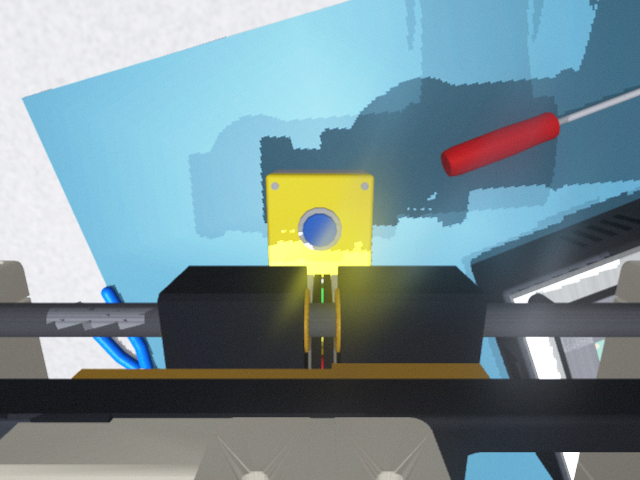

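Blue stays in (flush in its bezel at side (406,204)), and green and the box are at their earlier pixels. Now green.

step_arm:
  plan: "0 -2.6 0 0 0 0 0; 0 -2.6 0 0 0 0 0; 0 0 0 2.5 0 0 0; 0 0 0 2.5 0 0 0; 0 0 0 2 0 0 0; 0 0 0 1.5 0 0 0; 0 0 0 1 0 0 0; 0 0 0 0 0 0 0"

```text
clock: 9.48
tool_pos: [0.4652, -0.2837, 0.0785]
orientation: [180.0, -0.3, 165.2]
force: [-0.7, -0.0, -0.8]
opening: 0.0005
```

```bash
python3 - <<'E'
from h import *
from plant import snapshot
go([.4719,-.2857,.074],75.1)
i=snapshot("side");cv2.imwrite("pics/s7.png",cv2.resize(i[150:270,320:480],(0,0),fx=4.5,fy=4.5))
E
```

```text
t 9.48 pos [ 0.4652 -0.2837  0.0785] rpy [179.99  -0.32 165.22] F [-0.67 -0.05 -0.83] open 0.0005
shift cm [-0.7  -0.02  0.44] turn z 0.1
```

View pics/s7.png

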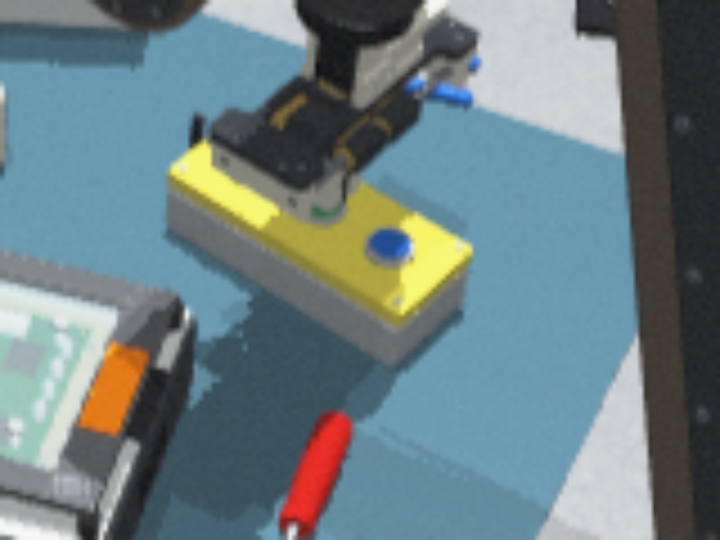

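step_arm:
  plan: "0 -0.5 0 0 0 0 0; 0 0 0 0 0 0 0; 0 0 0 0.2 0 0 0; 0 0 0 0.2 0 0 0; 0 0 0 0 0 0 0"

```text
clock: 9.95
tool_pos: [0.4721, -0.2856, 0.0776]
orientation: [180.0, 0.0, 165.2]
force: [-0.6, -0.0, -0.5]
opening: 0.0005
```

step_arm:
  plan: "0 0 0 0.2 0 0 0; 0 0 0 0.2 0 0 0; 0 0 0 0.2 0 0 0; 0 0 0 0.1 0 0 0; 0 0 0 0.1 0 0 0; 0 0 0 0 0 0 0"

```text
clock: 10.45
tool_pos: [0.4722, -0.2857, 0.0696]
orientation: [-180.0, 0.0, 165.3]
force: [-0.0, 1.5, 4.1]
opening: 0.0008
```

step_arm:
  plan: "0 0 0 0.1 0 0 0; 0 0 0 0.1 0 0 0; 0 0 0 0.1 0 0 0; 0 0 0 0 0 0 0"

```text
clock: 10.78
tool_pos: [0.4723, -0.2857, 0.068]
orientation: [-180.0, 0.0, 165.3]
force: [-4.5, 4.9, 18.2]
opening: 0.0004
```

Full travel (z = 0.068, 18 N, above the 5 N spring). Holding one row, then releasing upward.

step_arm:
  plan: "0 0 0 0 0 0 0; 0 0 0 -0.4 0 0 0; 0 0 0 -0.7 0 0 0; 0 0 0 -2 0 0 0; 0 0 0 -3 0 0 0; 0 0 0 -4 0 0 0; 0 0 0 -4 0 0 0; 0 2.5 0 0 0 0 0; 0 3 0 0 0 0 0; 0 3 0 0 0 0 0; 0 3 0 0 0 0 0; 0 0 0 0 0 0 0"

```text
clock: 11.78
tool_pos: [0.356, -0.2549, 0.2074]
orientation: [179.9, -0.1, 165.2]
force: [-0.5, -0.5, -0.7]
opening: 0.0004
```

```bash
python3 - <<'E'
from h import *
from plant import snapshot
go([.4719,-.2857,.074],75.1)
i=snapshot("side");cv2.imwrite("pics/s8.png",cv2.resize(i[150:300,240:450],(0,0),fx=3.7,fy=3.7))
t=snapshot("top");cv2.imwrite("pics/t8.png",t)
C=dict(blue=((100,120,60),(125,255,255),(398,195,415,212)),
green=((50,80,60),(90,255,255),(383,187,400,202)),
red=((0,150,80),(6,255,255),(366,174,386,192)),orange=((7,180,80),(18,255,255),(322,185,375,245)))
for k,(lo,hi,b) in C.items(): 
    r=blob(i,lo,hi,b);print(k,r[0].round(1),r[1])
print("shut pad side pred",proj("side",[.5056,-.0327,.114]))
E
```

```text
t 11.78 pos [ 0.356  -0.2549  0.2074] rpy [ 1.7992e+02 -7.0000e-02  1.6518e+02] F [-0.53 -0.5  -0.68] open 0.0004
shift cm [-12.01  -0.03  13.32] turn z 0.1
blue [406.2 203.6] 42
green [391.1 194. ] 49
red [375.2 181.6] 83
orange [339.5 244. ] 4
shut pad side pred [345.93287057 236.65187236]
```

View pics/s8.png

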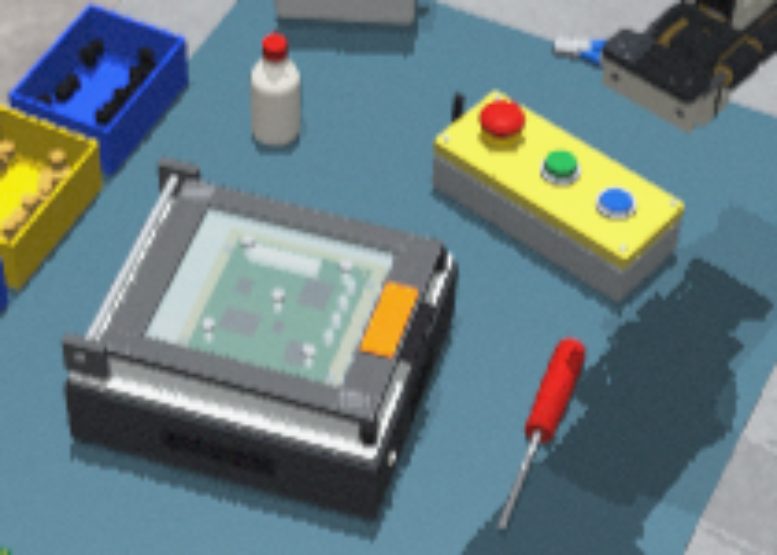

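View pics/t8.png

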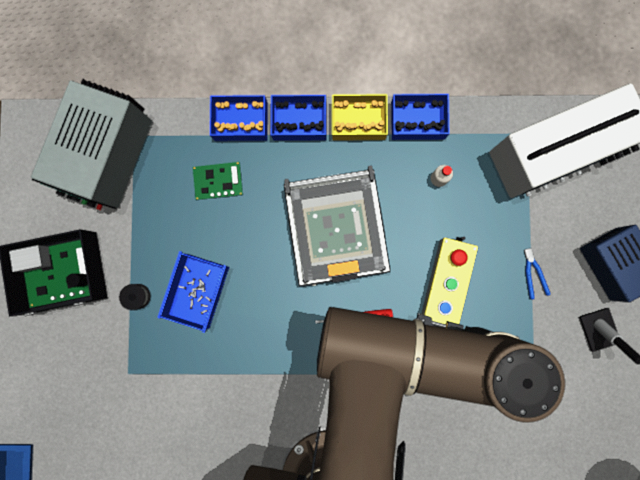

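Pad seen at side (345.4,236.5) against the shut prediction (345.9,236.7), so the lid is shut. Blue's centroid moved only 0.5 px, so I'll compare its edge rows before and after.

```bash
python3 - <<'E'
from h import *
from plant import snapshot
a=cv2.imread("pics/side0.png");b=snapshot("side")
print("pred top-face row z.074/.068",proj("side",[.4157,-.2708,.074]),proj("side",[.4157,-.2708,.068]))
for n,i in(("before",a),("after",b)):
    for k,lo,hi,x in(("blue",(100,120,60),(125,255,255),(398,195,416,212)),("green",(50,80,60),(90,255,255),(383,187,400,202))):
        m=cv2.inRange(cv2.cvtColor(i[x[1]:x[3],x[0]:x[2]],cv2.COLOR_BGR2HSV),lo,hi);r=np.where(m.any(1))[0]+x[1]
        print(n,k,r.min(),r.max(),(m>0).sum(1).tolist())
z=np.hstack([cv2.resize(i[185:217,380:420],(400,320),interpolation=cv2.INTER_NEAREST) for i in(a,b)]);cv2.imwrite("pics/cmp.png",z)
E
```

```text
pred top-face row z.074/.068 [406.39041405 202.93741775] [406.16302376 204.31329894]
before blue 200 206 [0, 0, 0, 0, 0, 4, 7, 8, 9, 8, 7, 5, 0, 0, 0, 0, 0]
before green 191 197 [0, 0, 0, 0, 5, 7, 8, 9, 9, 7, 4, 0, 0, 0, 0]
after blue 201 206 [0, 0, 0, 0, 0, 0, 4, 7, 8, 9, 8, 5, 0, 0, 0, 0, 0]
after green 191 197 [0, 0, 0, 0, 5, 7, 8, 9, 9, 7, 4, 0, 0, 0, 0]
```

View pics/cmp.png

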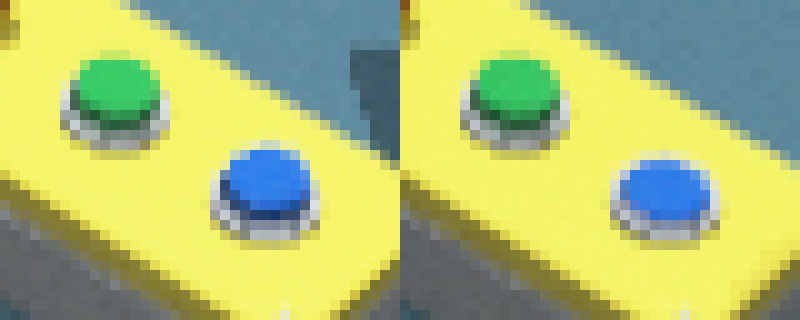

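The before/after comparison is clear: blue is sunk into its bezel and its side wall is gone. Green is back up exactly as at the start. Handing in.

```bash
python3 -c "
from plant import workorder
print(workorder.close_job())"
```

```text
the job is handed in; nothing more can be done
None
```

The job is done in the order asked and handed in at about 12 s of the 48 s allowed.

- **Lid:** I pushed it down by the orange pad with the fingers closed. It came to a hard stop at 0.114 m under 24 N. Afterwards the pad showed at side-view pixel (345.4, 236.5), against (345.9, 236.7) predicted for fully shut.
- **Blue enable button:** I pressed it to its end stop, with the cap at 0.068 m (6 mm in) under about 20 N. The last picture shows it still in, with its cap sunk into the bezel.
- **Green start button:** I pressed it only after blue, to its end stop at 0.068 m under 18 N, then let go. It came back up to the same pixel rows as at the start.
- **Everything else:** The red button and the control box are at the same pixels as at the start, to 0.1 px. Nothing else looked moved in the final top view, though the arm hid part of the screwdriver there; the side view shows it. The arm ended clear of everything.

One check first seemed to disagree: blue's colour centre moved only 0.5 px where 1.4 px was expected. This is because its dark side wall was hidden once it was in. Comparing the before and after pictures closely confirmed it is in.

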